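# Set out arcade buttons by size along the layout strip

### The job

Get the four white arcade buttons ready for assembly: stand them face up on the ring marks of the grey strip, one centred on each mark, in order of size, with the smallest on the mark next to the joystick and the largest on the mark farthest from it. Let go of them all.

Things in the scene. Friction and masses are not known exactly. Their poses are not given: they have to be found in the camera images.
- button_28: The smallest of four white plastic arcade push buttons, loose, standing face up. Round about its own z: a body 22 mm in diameter and 24 mm tall below, a round flange 28 mm in diameter above it from 24 to 33 mm height (the widest part, good to grip across from above), and a plunger 18 mm in diameter on top to 38 mm height. Origin at the centre of its underside, z up.
- button_38: The second smallest of four white plastic arcade push buttons, loose, standing face up. Round about its own z: a body 30 mm in diameter and 24 mm tall below, a round flange 38 mm in diameter above it from 24 to 33 mm height (the widest part, good to grip across from above), and a plunger 28 mm in diameter on top to 38 mm height. Origin at the centre of its underside, z up.
- button_48: The second largest of four white plastic arcade push buttons, loose, standing face up. Round about its own z: a body 40 mm in diameter and 24 mm tall below, a round flange 48 mm in diameter above it from 24 to 33 mm height (the widest part, good to grip across from above), and a plunger 38 mm in diameter on top to 38 mm height. Origin at the centre of its underside, z up.
- button_60: The largest of four white plastic arcade push buttons, loose, standing face up. Round about its own z: a body 50 mm in diameter and 24 mm tall below, a round flange 60 mm in diameter above it from 24 to 33 mm height (the widest part, good to grip across from above), and a plunger 50 mm in diameter on top to 38 mm height. Origin at the centre of its underside, z up.
- mark_a: One of four identical ring marks (black ring 66 mm across with a small cross in its middle, flat, fixed) in a straight row on the grey layout strip, 80 mm from centre to centre. Which letter lies where in the row varies. Origin at the centre of the ring on the strip's top surface (8 mm above the bench), y along the row, x across it. The strip is 85 mm wide, 4 mm thick, on a 4 mm black foam mat.
- mark_b: One of four identical ring marks (black ring 66 mm across with a small cross in its middle, flat, fixed) in a straight row on the grey layout strip, 80 mm from centre to centre. Which letter lies where in the row varies. Origin at the centre of the ring on the strip's top surface (8 mm above the bench), y along the row, x across it. The strip is 85 mm wide, 4 mm thick, on a 4 mm black foam mat.
- mark_c: One of four identical ring marks (black ring 66 mm across with a small cross in its middle, flat, fixed) in a straight row on the grey layout strip, 80 mm from centre to centre. Which letter lies where in the row varies. Origin at the centre of the ring on the strip's top surface (8 mm above the bench), y along the row, x across it. The strip is 85 mm wide, 4 mm thick, on a 4 mm black foam mat.
- mark_d: One of four identical ring marks (black ring 66 mm across with a small cross in its middle, flat, fixed) in a straight row on the grey layout strip, 80 mm from centre to centre. Which letter lies where in the row varies. Origin at the centre of the ring on the strip's top surface (8 mm above the bench), y along the row, x across it. The strip is 85 mm wide, 4 mm thick, on a 4 mm black foam mat.
- joystick: Ball-top joystick, fixed, standing on one end of the strip (either end) in line with the marks, 95 mm from the centre of the nearest mark: black box 50 x 46 mm, steel plate 95 mm across the row by 53 mm along it at 36 mm height, black 35 mm ball whose top is 94 mm above the strip. Origin at the centre of its underside, z up. A small red-and-white bottle 88 mm tall stands at the strip's other end.
Not all that is in view belongs to the job. Leave any pink or purple look-alike of the button_28 alone. What is shaped like the button_48 but red is not meant.

How it is judged (in metres and radians):
At the end, for the whole second after the job is handed in: Every button stands upright (within 0.1 rad), face up, flat on the strip and at rest, its centre within 12 mm of the centre of a ring mark; counted from the joystick the marks carry the 28, 38, 48 and 60 mm button in that order ((horizontal distance between button_28 and mark_a below 0.012 m or horizontal distance between button_28 and mark_b below 0.012 m or horizontal distance between button_28 and mark_c below 0.012 m or horizontal distance between button_28 and mark_d below 0.012 m) and horizontal distance between button_28 and joystick between 0.065 and 0.125 m and z of button_28 in the frame of mark_a between -0.003 and 0.004 m and angle between each of button_28, button_38, button_48, button_60's own z axis and vertical below 0.1 rad and linear speed of each of button_28, button_38, button_48, button_60 below 0.02 m/s and angular speed of each of button_28, button_38, button_48, button_60 below 0.2 rad/s and (horizontal distance between button_38 and mark_a below 0.012 m or horizontal distance between button_38 and mark_b below 0.012 m or horizontal distance between button_38 and mark_c below 0.012 m or horizontal distance between button_38 and mark_d below 0.012 m) and horizontal distance between button_38 and joystick between 0.145 and 0.205 m and z of button_38 in the frame of mark_a between -0.003 and 0.004 m and (horizontal distance between button_48 and mark_a below 0.012 m or horizontal distance between button_48 and mark_b below 0.012 m or horizontal distance between button_48 and mark_c below 0.012 m or horizontal distance between button_48 and mark_d below 0.012 m) and horizontal distance between button_48 and joystick between 0.225 and 0.285 m and z of button_48 in the frame of mark_a between -0.003 and 0.004 m and (horizontal distance between button_60 and mark_a below 0.012 m or horizontal distance between button_60 and mark_b below 0.012 m or horizontal distance between button_60 and mark_c below 0.012 m or horizontal distance between button_60 and mark_d below 0.012 m) and horizontal distance between button_60 and joystick between 0.305 and 0.365 m and z of button_60 in the frame of mark_a between -0.003 and 0.004 m); the robot touches nothing.
It also fails if it takes over 99 s, if anything falls off the work surface, if the arm or the gripper's body presses on something with over 40 N, if the wrist force passes 120 N, or if a joint passes its speed limit or range.

### The arm

A 6-joint arm with a two-finger parallel gripper is mounted at the origin on the work surface. World frame = base frame: x ahead of the robot, y to its left, z up, the work surface at z = 0. Lengths are in m, angles in degrees, forces in N, time in s.
With the tool pointing down it reaches from about 0.4 to 0.825 m from the base axis. Payload 7 kg.
Tool frame: the origin (TCP) lies on the centre line of the jaws, within the pads' length; the fingertips stand 11 mm ahead of it and the grasp point (between the pads) lies 8 mm behind it; z points along the fingers, y is the line along which they close (so a half turn about z gives the same grasp; the last joint's range is limited). The gripper opens to 88 mm and grips with 3 to 60 N. Pads are 19 mm wide; open, the fingers measure 130 mm over their backs; the gripper's body (78 mm by 193 mm) begins 47 mm behind the grasp point.
Start: joints at [89.273, 20.546, 0.682, 0, -70.136, -16.507], TCP at [0.2, 0.645, 0.238] pointing down, gripper open.
Joint ranges: [-176.03, 176.03], [-82.01, 121.73], [-58.28, 71.71], [-173.87, 95.51], [-174.79, -0.11], [-173.66, 173.66]. Speed limits (degrees/s): [136.94, 136.94, 172.46, 180, 180, 180].

### API

Orientations are given as [roll, pitch, yaw] about the fixed x, y, z axes, in that order (R = Rz(yaw) Ry(pitch) Rx(roll)).
In Python, from plant import r, capture, camera_model, job gives the robot as it stands.
- The arm moves only by the tool drive_tool, never from a script. Its argument "increments" is a list that holds one entry, the list of rows, each a list of 5 numbers: the gripper's target within -1 to 1 (fully open at 1, half-way at 0, shut at -1), then the shift along the tool's x, y, z scaled (see below), then the turn about the tool's z scaled (see below). In form: [[[gripper, tx, ty, tz, roll], ...]]. A call has 1 to 5 rows; each row is the pose to reach, as a shift and turn from the pose commanded when the call began, along the tool's axes at that moment, turning the shorter way round; what a row does not reach only later rows make up. The controller multiplies each number of a shift by 120 mm and each number of a turn by 360 degrees. A row lasts 1/8 s, in which the tool goes at most 62.5 mm and 10.7 degrees, less where a joint would pass 70% of its speed; a pose out of reach is approached as far as the arm can. A call with a number of a shift or a turn outside -1 to 1 is refused whole. A call with a gripper value outside its range is refused whole. The fingers move at their own pace and stop on an object; "squeeze" is the grip in N (left out, the last holds). Time passes only in rows, so rows that repeat a pose let the fingers close. It gives the time, the measured TCP pose, the force, the opening and the grip force at its end, in the units of the state.
- r.get_state(): the state, without advancing time (a new reading comes with each control period).
- capture(name): name is "scene" or "side" or "wrist"; returns the picture (400x640x3 uint8, red, green, blue); there is no depth.
- camera_model(name): a dict with "camera_matrix" (3x3 intrinsics, pixels), "k1" (the pictures are not rectified: a ray, as slopes to the right and down, at radius r is drawn at 1 + k1 r^2 times it, then the intrinsics apply), "rvec" (rotation vector, rad) and "tvec" (3), from world to camera coordinates, as OpenCV has them. Camera axes: x right, y down, z forward; pixel columns grow to the right and rows downward; lengths in m; the calibration is good to about 2 mm. A picture is of the moment at which its call begins: read the wrist's pose just before it. camera_model takes no time and is no camera call; for the wrist camera it gives the pose at the moment of the call.
- job.close_job(): hands the job in; it is judged then, once.
The state is a dict: "time_s": time; "joints": joint angles; "qd": joint speeds; "joint_torque": joint torques, N m; "tcp_pos": TCP position; "eef_rot": TCP orientation; "contact_force": force on the tool from outside, world axes, zero at the start; "moment": the same for the moment, N m; "gripper_width": finger opening in m; "gripper_force": force on a finger pad.
Only numpy, scipy, OpenCV 4.12 (cv2) and the standard library are available. Lean on these libraries where they do the work, as an engineer would, in place of code of your own. Each camera call takes 0.05 s, during which the arm holds its last target. There are 200 camera calls.

## Working session

There is one attempt and no reset: what is moved stays moved. The work goes in short steps, Python scripts to look and compute and a tool call to move; the robot and the scene stay as the last step left them, time stands still between calls to the robot, and variables do not carry over. Pictures are saved under pics/ and viewed, at most 14 in all, crops included, and the job is handed in when it is done.

Besides the shell and the picture viewer there is one more tool, called in YAML: its name, and indented under it one key for each argument. drive_tool: Moves the arm, as the interface text tells. Its arguments: {"type":"object","properties":{"increments":{"type":"array"},"squeeze":{"type":"number"}},"required":["increments"]}

```bash
ls; mkdir -p pics; python3 - <<'E'
from plant import r,capture,camera_model,job
import cv2
s=r.get_state(); print(s['time_s'],s['tcp_pos'],s['eef_rot'],s['gripper_width'])
for n in ('scene','side'):
    im=capture(n); cv2.imwrite(f'pics/{n}0.png',im[...,::-1]); m=camera_model(n); print(n,m)
E
```

```text
pics
0.0 [0.19988766 0.64425647 0.23662359] [ 1.79906695e+02 -9.40501652e-03 -1.72418385e+01] 0.08771598326006447
scene {'camera_matrix': array([[411.63607713,   0.        , 322.36507147],
       [  0.        , 411.63607713, 196.48542259],
       [  0.        ,   0.        ,   1.        ]]), 'k1': -0.06892604438356555, 'rvec': array([ 1.97025789,  1.07912198, -0.57280126]), 'tvec': array([-0.25987648, -0.1856434 ,  1.26757055])}
side {'camera_matrix': array([[372.43823676,   0.        , 326.19707538],
       [  0.        , 372.43823676, 202.672542  ],
       [  0.        ,   0.        ,   1.        ]]), 'k1': -0.08899367792480324, 'rvec': array([ 0.98640988, -2.44666655,  1.04698338]), 'tvec': array([0.33765817, 0.2423585 , 0.55250146])}
```

View pics/scene0.png

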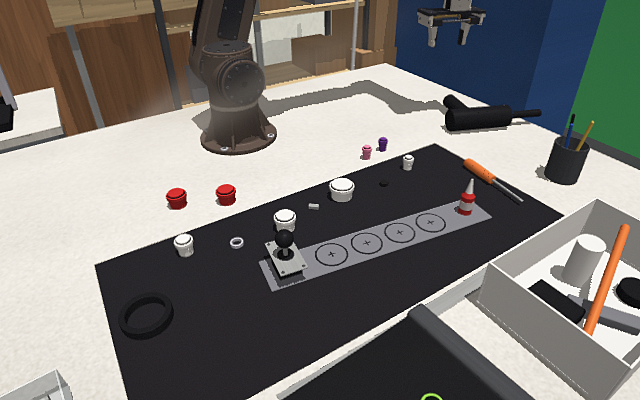

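View pics/side0.png

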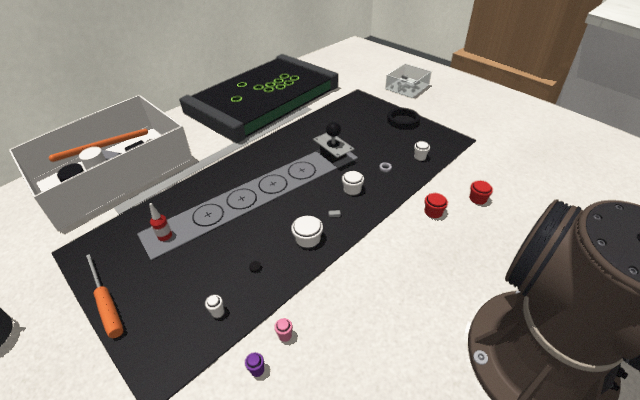

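The white candidates in the scene picture are (183,245), (285,219), (342,189) and (408,162). In the side picture they are (422,150), (353,183), (307,232) and (214,306). The red ones, the pink (367,152) and the purple (383,144) look-alikes are not meant. The marks in the scene are near (331,254), (367,243), (400,232) and (431,222). The joystick is at the left end. Next I measure sizes and positions in both views.

```bash
cat > h.py <<'E'
import numpy as np, cv2
from scipy.optimize import least_squares
def proj(m,P):
    R=cv2.Rodrigues(m['rvec'])[0]; c=np.atleast_2d(P)@R.T+m['tvec']
    s=c[:,:2]/c[:,2:]; s=s*(1+m['k1']*(s**2).sum(1,keepdims=True)); K=m['camera_matrix']
    return s@K[:2,:2].T+K[:2,2]
def ray(m,uv,z):
    f=lambda p:(proj(m,[p[0],p[1],z])-uv).ravel()
    K=m['camera_matrix']; d=(np.array(uv)-K[:2,2])/K[0,0]
    u=d.copy()
    for _ in range(20): u=d/(1+m['k1']*(u@u))
    R=cv2.Rodrigues(m['rvec'])[0]; o=-R.T@m['tvec']; v=R.T@np.append(u,1)
    return (o+v*(z-o[2])/v[2])[:2]
SP={28:(22,28,18),38:(30,38,28),48:(40,48,38),60:(50,60,50)}
T=np.linspace(0,2*np.pi,40)
def hull(m,x,y,z0,D):
    b,f,p=SP[D]; pts=[]
    for d,z in((b,0),(b,24),(f,24),(f,33),(p,33),(p,38)):
        pts.append(np.c_[x+d/2000*np.cos(T),y+d/2000*np.sin(T),0*T+z0+z/1000])
    return cv2.convexHull(proj(m,np.vstack(pts)).astype(np.float32))
def cen(c):
    M=cv2.moments(c); return np.array([M['m10'],M['m01']])/M['m00'],M['m00']
def blob(im,uv,win=45,thr=105):
    g=im.astype(int); w=((g.min(2)>thr)&(g.max(2)-g.min(2)<40)).astype(np.uint8)
    n,l,st,c=cv2.connectedComponentsWithStats(w)
    k=min(range(1,n),key=lambda i:np.hypot(*(c[i]-uv))+(st[i,4]<25)*999)
    cs=max(cv2.findContours((l==k).astype(np.uint8),cv2.RETR_EXTERNAL,cv2.CHAIN_APPROX_NONE)[0],key=len)
    h=cv2.convexHull(cs); a=cen(h); return a[0],a[1]+cv2.arcLength(h,True)/2
def fit(m,uv,D,z0):
    f=lambda p:cen(hull(m,p[0],p[1],z0,D))[0]-uv
    s=least_squares(f,ray(m,uv,z0+.02)); return s.x,cen(hull(m,*s.x,z0,D))[1]
E
python3 - <<'E'
from h import *
from plant import camera_model
B={'scene':[(183,245),(285,219),(342,189),(408,162)],'side':[(422,150),(353,183),(307,232),(214,306)]}
Mk={'scene':[(331,254),(367,243),(400,232),(431,222)],'side':[(302,170),(273,184),(241,198),(208,215)]}
for n in B:
    m=camera_model(n); im=cv2.imread(f'pics/{n}0.png')
    for i,uv in enumerate(B[n]):
        c,a=blob(im,uv); print(n,i,c.round(1),a,{D:(fit(m,c,D,.004)[0].round(4).tolist(),round(float(fit(m,c,D,.004)[1]))) for D in SP})
    g=cv2.cvtColor(im,cv2.COLOR_BGR2GRAY); big=cv2.resize(g,None,fx=4,fy=4,interpolation=cv2.INTER_CUBIC)
    bw=cv2.adaptiveThreshold(big,255,0,cv2.THRESH_BINARY_INV,81,12)
    cs=cv2.findContours(bw,cv2.RETR_LIST,cv2.CHAIN_APPROX_NONE)[0]
    for uv in Mk[n]:
        for c in cs:
            if len(c)<120: continue
            e=cv2.fitEllipse(c); q=(np.array(e[0])-1.5)/4
            if np.hypot(*(q-uv))<6 and 60<e[1][1]<200: print(n,'mark',uv,q.round(1),np.round(e[1],0),ray(m,q,.008).round(4))
E
```

```text
scene 0 [236.3 242.3] 125.82487666606903 {28: ([0.4825, -0.2033], 242), 38: ([0.4829, -0.2034], 369), 48: ([0.4827, -0.2032], 530), 60: ([0.483, -0.2033], 741)}
scene 1 [284.8 219.9] 430.44518703222275 {28: ([0.4718, -0.086], 212), 38: ([0.4723, -0.0862], 321), 48: ([0.472, -0.086], 458), 60: ([0.4723, -0.0861], 638)}
scene 2 [313.2 204.7] 34.531128883361816 {28: ([0.4578, -0.0058], 193), 38: ([0.4582, -0.0061], 291), 48: ([0.458, -0.0059], 414), 60: ([0.4583, -0.0061], 574)}
scene 3 [407.8 161.7] 140.11183297634125 {28: ([0.4305, 0.3035], 147), 38: ([0.4309, 0.3031], 218), 48: ([0.4306, 0.3033], 306), 60: ([0.4309, 0.303], 417)}
scene mark (331, 254) [331.1 254. ] [ 82. 118.] [ 0.6019 -0.0516]
scene mark (331, 254) [331.1 254.2] [ 92. 134.] [ 0.6026 -0.0521]
scene mark (367, 243) [366.3 242.7] [ 77. 115.] [0.6134 0.0277]
scene mark (367, 243) [366.3 243. ] [ 86. 130.] [0.6142 0.0273]
scene mark (400, 232) [399.3 232.2] [ 71. 113.] [0.6251 0.107 ]
scene mark (400, 232) [399.3 232.5] [ 80. 127.] [0.6258 0.1064]
scene mark (431, 222) [430.2 222.4] [ 71. 119.] [0.637  0.1859]
side 0 [42
[... 171 characters left out ...]
420.8346274495125 {28: ([0.4775, -0.0908], 199), 38: ([0.4773, -0.0905], 303), 48: ([0.4774, -0.0907], 435), 60: ([0.4772, -0.0904], 607)}
side 2 [306.9 230.1] 801.4963783025742 {28: ([0.4452, 0.0794], 251), 38: ([0.4448, 0.0797], 390), 48: ([0.445, 0.0795], 569), 60: ([0.4447, 0.0797], 809)}
side 3 [214.2 304.8] 320.5550144314766 {28: ([0.4348, 0.3], 349), 38: ([0.4343, 0.3001], 554), 48: ([0.4344, 0.2999], 823), 60: ([0.434, 0.2999], 1187)}
side mark (302, 170) [301.4 170.1] [ 67. 108.] [ 0.6038 -0.0537]
side mark (273, 184) [272.4 183.8] [ 73. 113.] [0.6154 0.0259]
side mark (241, 198) [241.3 198.6] [ 77. 119.] [0.6268 0.1052]
side mark (208, 215) [207.5 214.6] [ 83. 126.] [0.6383 0.1848]
```

```bash
python3 - <<'E'
import cv2,numpy as np
a=cv2.imread('pics/scene0.png');b=cv2.imread('pics/side0.png')
c=lambda i,x,y:cv2.resize(i[y-30:y+30,x-40:x+40],(400,300),interpolation=cv2.INTER_CUBIC)
cv2.imwrite('pics/crop.png',np.vstack([np.hstack([c(a,183,245),c(a,408,162)]),np.hstack([c(a,285,219),c(a,342,189)])]))
E
```

```text
(no output)
```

View pics/crop.png

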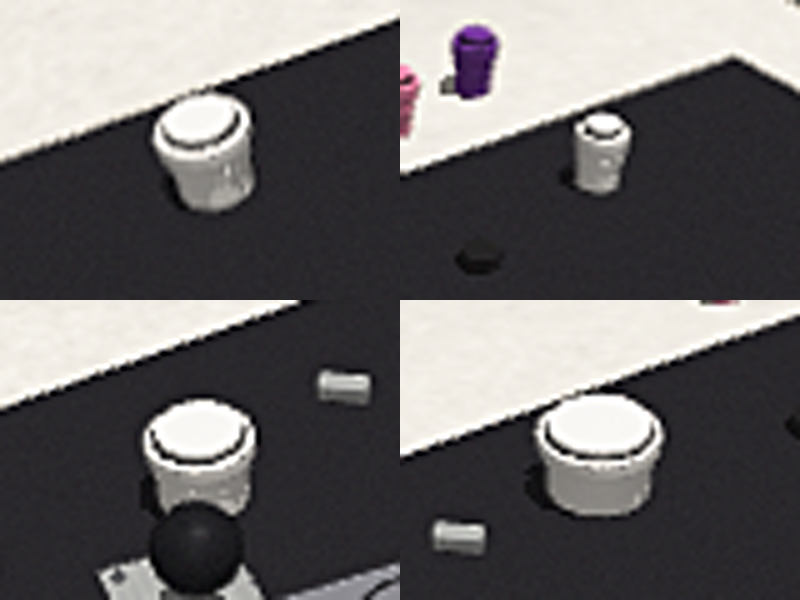

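The sizes are clear: 38 is the left one at (183,245), 28 at (408,162), 48 at (285,219), and 60 at (342,189). All are white and on the mat, and the blob areas fit. Next is a small planner that turns waypoints into scaled tool shifts.

```bash
cat > pl.py <<'E'
import numpy as np
from plant import r
def plan(wps,p=None,yaw=None):
    s=r.get_state()
    if p is None: p=np.array(s['tcp_pos']); yaw=s['eef_rot'][2]
    print('t',round(s['time_s'],2),'at',np.round(p,4),round(yaw,1),'w',round(s['gripper_width'],4))
    for w in wps:
        t=np.array(w[:3]); dy=(w[3]-yaw+180)%360-180
        while np.linalg.norm(t-p)>2e-4 or abs(dy)>.3:
            a=np.radians(yaw); R=np.array([[np.cos(a),np.sin(a),0],[np.sin(a),-np.cos(a),0],[0,0,-1]])
            d=R.T@(t-p)/.12; f=max(1,np.abs(d).max()/.99,abs(dy)/50)
            d=np.round(d/f,3); q=round(-dy/f/360,3)
            n=int(np.ceil(max(np.linalg.norm(d)*.12/.05,abs(q)*360/10)))
            p=p+R@d*.12; yaw-=q*360; dy+=q*360
            print('  ',d.tolist(),q,'rows',n,'->',p.round(3),round(yaw,1))
        print(' wp')
E
python3 -c "
from pl import *
plan([(.4326,.3017,.15,-98.3)])"
```

```text
t 0.1 at [0.1999 0.6443 0.2367] -17.2 w 0.0877
   [0.99, 0.79, 0.265] 0.083 rows 4 -> [0.285 0.519 0.205] -47.1
   [0.99, 0.151, 0.21] 0.065 rows 3 -> [0.353 0.419 0.18 ] -70.5
   [0.99, -0.26, 0.214] 0.067 rows 3 -> [0.422 0.318 0.154] -94.6
   [0.124, -0.1, 0.034] 0.01 rows 1 -> [0.433 0.302 0.15 ] -98.2
 wp
```

drive_tool:
  increments:
    - [[1, 0.99, 0.79, 0.265, 0.083], [1, 0.99, 0.79, 0.265, 0.083], [1, 0.99, 0.79, 0.265, 0.083], [1, 0.99, 0.79, 0.265, 0.083], [1, 0.99, 0.79, 0.265, 0.083]]
  squeeze: 15

```text
time_s: 0.72
tcp_pos: [0.2854, 0.5193, 0.2059]
eef_rot: [-180.0, 0.0, -47.0]
contact_force: [-0.2, 0.1, 0.4]
gripper_width: 0.0875
gripper_force: 0.0
```

drive_tool:
  increments:
    - [[1, 0.99, 0.151, 0.21, 0.065], [1, 0.99, 0.151, 0.21, 0.065], [1, 0.99, 0.151, 0.21, 0.065], [1, 0.99, 0.151, 0.21, 0.065]]

```text
time_s: 1.23
tcp_pos: [0.353, 0.4205, 0.1808]
eef_rot: [-180.0, 0.0, -70.4]
contact_force: [-0.3, 1.0, 0.3]
gripper_width: 0.0874
gripper_force: 0.0
```

drive_tool:
  increments:
    - [[1, 0.99, -0.26, 0.214, 0.067], [1, 0.99, -0.26, 0.214, 0.067], [1, 0.99, -0.26, 0.214, 0.067], [1, 0.99, -0.26, 0.214, 0.067]]

```text
time_s: 1.72
tcp_pos: [0.4222, 0.3191, 0.1551]
eef_rot: [-180.0, 0.0, -94.5]
contact_force: [-0.5, 0.6, 0.3]
gripper_width: 0.0877
gripper_force: 0.0
```

```bash
python3 -c "
from pl import *
from plant import capture,camera_model
import cv2
from h import *
m=camera_model('wrist');im=capture('wrist');cv2.imwrite('pics/w1.png',im[...,::-1])
print(r.get_state()['joints'])
print(m, proj(m,[.4326,.3017,.042]))
plan([(.4326,.3017,.15,-98.3),(.4326,.3017,.0245,-98.3)])"
```

```text
[ 5.83759227e+01  1.09392444e+01 -2.42712112e+01  7.66475708e-03
 -5.47473084e+01 -6.28084279e+01]
{'camera_matrix': array([[296.58380839,   0.        , 314.79832855],
       [  0.        , 296.58380839, 199.37429123],
       [  0.        ,   0.        ,   1.        ]]), 'k1': 0.003022697996942987, 'rvec': array([-0.12161463, -3.09055379, -0.47444163]), 'tvec': array([ 0.39554539, -0.34755222,  0.20873926])} [[301.57783621 182.1469333 ]]
t 1.77 at [0.422  0.3194 0.1551] -94.4 w 0.0878
   [0.14, -0.1, 0.043] 0.011 rows 1 -> [0.433 0.302 0.15 ] -98.4
 wp
   [0.0, 0.0, 0.99] -0.0 rows 3 -> [0.433 0.302 0.031] -98.4
   [0.0, 0.0, 0.056] -0.0 rows 1 -> [0.433 0.302 0.024] -98.4
 wp
```

View pics/w1.png

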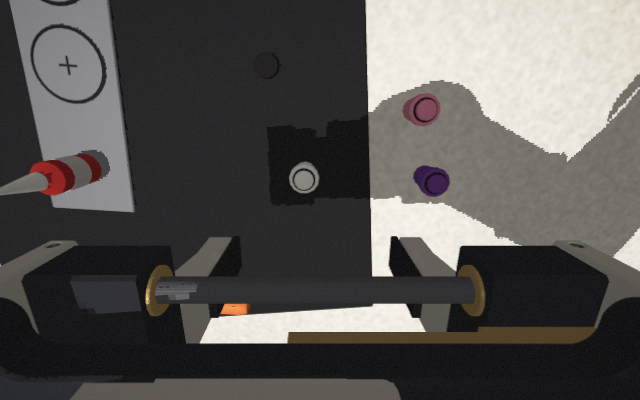

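The wrist view shows the white button_28 at (304,179), with pink and purple to its right at (423,109) and (433,182). The last mark's cross is at (67,65). The prediction was (301.6,182.1), so I correct by a couple of mm.

```bash
python3 -c "
from pl import *
from plant import camera_model
from h import *
m=camera_model('wrist')
b=ray(m,(304,179.5),.042);print(b,ray(m,(67.5,65),.008))
plan([(*b,.15,-98.3),(*b,.0245,-98.3)])"
```

```text
[0.42999571 0.29980284] [0.63768467 0.18436471]
t 1.77 at [0.422  0.3194 0.1551] -94.4 w 0.0878
   [0.158, -0.079, 0.043] 0.011 rows 1 -> [0.43 0.3  0.15] -98.4
 wp
   [-0.0, -0.0, 0.99] -0.0 rows 3 -> [0.43  0.3   0.031] -98.4
   [-0.0, -0.0, 0.056] -0.0 rows 1 -> [0.43  0.3   0.024] -98.4
 wp
```

drive_tool:
  increments:
    - [[1, 0.157, -0.082, 0.043, 0.011], [1, 0.157, -0.082, 0.043, 0.011], [1, 0.157, -0.082, 0.043, 0.011]]

```text
time_s: 2.15
tcp_pos: [0.4303, 0.2986, 0.1498]
eef_rot: [-180.0, 0.0, -98.5]
contact_force: [-0.0, -0.3, 0.4]
gripper_width: 0.0874
gripper_force: 0.0
```

drive_tool:
  increments:
    - [[1, 0, 0, 0.4, 0], [1, 0, 0, 0.7, 0], [1, 0, 0, 0.95, 0], [1, 0, 0, 1, 0], [1, 0, 0, 1, 0]]

```text
time_s: 2.78
tcp_pos: [0.4305, 0.2988, 0.0301]
eef_rot: [-180.0, -0.0, -98.6]
contact_force: [-0.5, -0.5, 1.0]
gripper_width: 0.0878
gripper_force: 0.0
```

drive_tool:
  increments:
    - [[1, 0, 0, 0.046, 0], [-1, 0, 0, 0.046, 0], [-1, 0, 0, 0.046, 0], [-1, 0, 0, 0.046, 0], [-1, 0, 0, 0.046, 0]]

```text
time_s: 3.4
tcp_pos: [0.4303, 0.2984, 0.0244]
eef_rot: [-180.0, 0.0, -98.6]
contact_force: [0.7, -0.4, 0.7]
gripper_width: 0.053
gripper_force: 0.0
```

drive_tool:
  increments:
    - [[-1, 0, 0, 0, 0], [-1, 0, 0, 0, 0], [-1, 0, 0, 0, 0], [-1, 0, 0, 0, 0]]

```text
time_s: 3.9
tcp_pos: [0.4303, 0.2984, 0.0242]
eef_rot: [-180.0, -0.0, -98.6]
contact_force: [0.7, -0.1, 0.5]
gripper_width: 0.0275
gripper_force: 15.0
```

```bash
python3 -c "
from pl import *
plan([(.4303,.2984,.145,-98.3),(.603,-.0528,.16,-98.3),(.603,-.0528,.0415,-98.3)])"
```

```text
t 3.9 at [0.4303 0.2984 0.0242] -98.6 w 0.0275
   [-0.0, -0.0, -0.99] -0.001 rows 3 -> [0.43  0.298 0.143] -98.2
   [-0.0, -0.0, -0.017] 0.0 rows 1 -> [0.43  0.298 0.145] -98.2
 wp
   [0.99, -0.678, -0.046] 0.0 rows 3 -> [0.494 0.169 0.151] -98.2
   [0.99, -0.679, -0.046] 0.0 rows 3 -> [0.557 0.04  0.156] -98.2
   [0.71, -0.486, -0.033] 0.0 rows 3 -> [ 0.603 -0.053  0.16 ] -98.2
 wp
   [0.0, -0.0, 0.988] 0.0 rows 3 -> [ 0.603 -0.053  0.041] -98.2
 wp
```

drive_tool:
  increments:
    - [[-1, 0, 0, -0.3, 0], [-1, 0, 0, -0.7, -0.001], [-1, 0, 0, -1, -0.001], [-1, 0, 0, -1, -0.001]]

```text
time_s: 4.4
tcp_pos: [0.4315, 0.2998, 0.1474]
eef_rot: [-179.8, 0.3, -98.2]
contact_force: [-0.9, -0.9, -0.4]
gripper_width: 0.0271
gripper_force: 15.0
```

drive_tool:
  increments:
    - [[-1, 0.3, -0.21, -0.046, 0], [-1, 0.65, -0.45, -0.046, 0], [-1, 0.99, -0.678, -0.046, 0], [-1, 0.99, -0.678, -0.046, 0]]

```text
time_s: 4.9
tcp_pos: [0.494, 0.1663, 0.1487]
eef_rot: [179.9, -0.1, -98.5]
contact_force: [-0.3, 1.0, 1.0]
gripper_width: 0.0272
gripper_force: 15.0
```

drive_tool:
  increments:
    - [[-1, 0.3, -0.21, -0.046, 0], [-1, 0.65, -0.45, -0.046, 0], [-1, 0.99, -0.679, -0.046, 0], [-1, 0.99, -0.679, -0.046, 0]]

```text
time_s: 5.4
tcp_pos: [0.5578, 0.0379, 0.1541]
eef_rot: [179.9, -0.0, -98.4]
contact_force: [-0.2, 0.2, 0.3]
gripper_width: 0.0272
gripper_force: 15.0
```

drive_tool:
  increments:
    - [[-1, 0.35, -0.24, -0.033, 0], [-1, 0.71, -0.486, -0.033, 0], [-1, 0.71, -0.486, -0.033, 0], [-1, 0.71, -0.486, -0.033, 0]]

```text
time_s: 5.9
tcp_pos: [0.6024, -0.052, 0.1584]
eef_rot: [179.9, -0.0, -98.2]
contact_force: [0.2, 0.8, -0.8]
gripper_width: 0.0269
gripper_force: 15.0
```

```bash
python3 -c "
from pl import *
from plant import capture,camera_model
import cv2
from h import *
m=camera_model('wrist');im=capture('wrist');cv2.imwrite('pics/w2.png',im[...,::-1])
for i in range(4): print(proj(m,[.603+.0116*i,-.0528+.0793*i,.008]))
plan([(.603,-.0528,.0415,-98.3),(.603,-.0528,.0288,-98.3)])"
```

```text
[[313.64751789 188.16584372]]
[[313.65300276 256.93986544]]
[[313.6574533  316.52873705]]
[[313.66112029 368.69333382]]
t 5.95 at [ 0.6024 -0.0516  0.1587] -98.2 w 0.0272
   [0.009, -0.006, 0.977] 0.0 rows 3 -> [ 0.603 -0.053  0.041] -98.2
 wp
   [0.0, -0.0, 0.106] 0.0 rows 1 -> [ 0.603 -0.053  0.029] -98.2
 wp
```

View pics/w2.png

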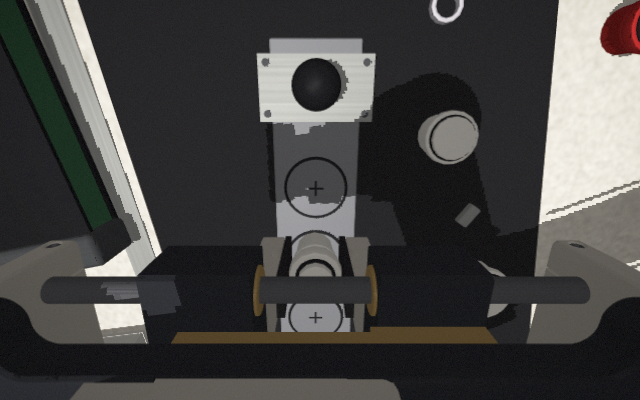

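Wrist view: the nearest mark's cross is at (316,188), just in front of the joystick. It was predicted at (313.6,188.2), so the marks lie about 1 mm lower in x. The 48 is at (454,138) and the held 28 at (316,270). Placing it now.

drive_tool:
  increments:
    - [[-1, 0.009, 0.003, 0.35, 0], [-1, 0.009, 0.003, 0.7, 0], [-1, 0.009, 0.003, 0.98, 0], [-1, 0.009, 0.003, 0.98, 0], [-1, 0.009, 0.003, 0.98, 0]]

```text
time_s: 6.58
tcp_pos: [0.6032, -0.0528, 0.043]
eef_rot: [-179.9, 0.0, -98.1]
contact_force: [0.4, -0.7, 0.7]
gripper_width: 0.0272
gripper_force: 15.0
```

drive_tool:
  increments:
    - [[-1, 0, 0, 0.05, 0], [-1, 0, 0, 0.1, 0], [-1, 0, 0, 0.1, 0], [-1, 0, 0, 0.1, 0]]

```text
time_s: 7.08
tcp_pos: [0.6025, -0.0539, 0.0297]
eef_rot: [-180.0, -0.0, -98.2]
contact_force: [-0.2, 0.2, -0.5]
gripper_width: 0.0273
gripper_force: 15.0
```

```bash
python3 -c "
from pl import *
from plant import camera_model
from h import *
s=r.get_state();print(s['contact_force'],s['tcp_pos'])
"
```

```text
[-0.22842582  0.18426655 -0.54224086] [ 0.60245162 -0.05387459  0.02972131]
```

drive_tool:
  increments:
    - [[-1, 0, 0, 0.01, 0], [-1, 0, 0, 0.01, 0], [0.6, 0, 0, 0.01, 0], [0.6, 0, 0, 0.01, 0], [0.6, 0, 0, 0.01, 0]]

```text
time_s: 7.7
tcp_pos: [0.6024, -0.0538, 0.0284]
eef_rot: [-180.0, 0.0, -98.2]
contact_force: [-0.4, -0.6, -0.1]
gripper_width: 0.0515
gripper_force: 0.0
```

drive_tool:
  increments:
    - [[0.6, 0, 0, -0.05, 0], [0.6, 0, 0, -0.3, 0], [0.6, 0, 0, -0.7, 0], [0.6, 0, 0, -1, 0], [0.6, 0, 0, -1, 0]]

```text
time_s: 8.32
tcp_pos: [0.6045, -0.0536, 0.1525]
eef_rot: [-179.6, 0.1, -98.2]
contact_force: [0.8, 0.4, -0.2]
gripper_width: 0.0697
gripper_force: 0.0
```

```bash
python3 -c "
from pl import *
plan([(.4335,-.3015,.17,-125)])"
```

```text
t 8.32 at [ 0.6045 -0.0536  0.1525] -98.2 w 0.0697
   [0.99, 0.491, -0.064] 0.033 rows 3 -> [ 0.529 -0.163  0.16 ] -110.1
   [0.99, 0.256, -0.06] 0.03 rows 3 -> [ 0.46  -0.264  0.167] -120.9
   [0.381, 0.025, -0.022] 0.011 rows 1 -> [ 0.433 -0.301  0.17 ] -124.8
 wp
```

drive_tool:
  increments:
    - [[0.8, 0.99, 0.491, -0.064, 0.033], [0.8, 0.99, 0.491, -0.064, 0.033], [0.8, 0.99, 0.491, -0.064, 0.033], [0.8, 0.99, 0.491, -0.064, 0.033]]

```text
time_s: 8.82
tcp_pos: [0.5268, -0.1634, 0.1561]
eef_rot: [-180.0, 0.0, -110.2]
contact_force: [0.5, 0.8, -0.1]
gripper_width: 0.0787
gripper_force: 0.0
```

drive_tool:
  increments:
    - [[0.8, 0.99, 0.256, -0.06, 0.03], [0.8, 0.99, 0.256, -0.06, 0.03], [0.8, 0.99, 0.256, -0.06, 0.03], [0.8, 0.99, 0.256, -0.06, 0.03], [0.8, 0.99, 0.256, -0.06, 0.03]]

```text
time_s: 9.45
tcp_pos: [0.4584, -0.2629, 0.163]
eef_rot: [180.0, -0.0, -120.8]
contact_force: [0.5, -0.0, -0.2]
gripper_width: 0.0789
gripper_force: 0.0
```

```bash
python3 -c "
from pl import *
from plant import capture,camera_model
import cv2
from h import *
m=camera_model('wrist');im=capture('wrist');cv2.imwrite('pics/w3.png',im[...,::-1])
print(proj(m,[.4335,-.3015,.042]))"
```

```text
[[316.63097565 148.51484323]]
```

View pics/w3.png

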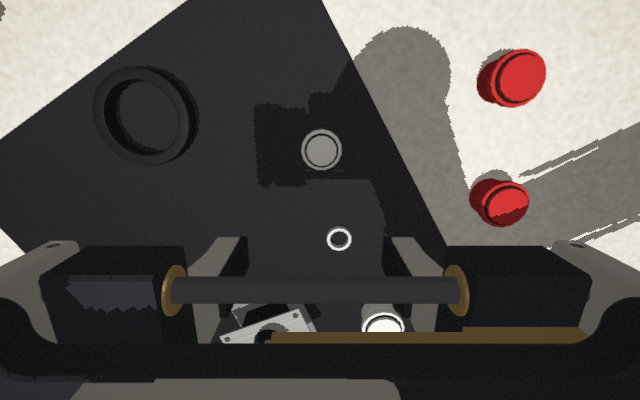

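The 38's plunger is at (321.5,149.5), and the red buttons are well clear at (512,77) and (500,203). The small ring at (339,238) is loose, so I keep away from it.

```bash
python3 -c "
from pl import *
from plant import camera_model
from h import *
m=camera_model('wrist');b=ray(m,(321.5,149.8),.042);print(b)
plan([(*b,.15,-125),(*b,.0245,-125),(*b,.15,-125),(.5,-.2,.17,-110),(.6135,.0265,.165,-98.3)])"
```

```text
[ 0.4302168  -0.29823845]
t 9.5 at [ 0.4583 -0.2629  0.163 ] -120.8 w 0.0789
   [0.373, 0.05, 0.109] 0.012 rows 1 -> [ 0.43  -0.298  0.15 ] -125.1
 wp
   [0.0, 0.0, 0.99] -0.0 rows 3 -> [ 0.43  -0.298  0.031] -125.1
   [0.0, 0.0, 0.055] -0.0 rows 1 -> [ 0.43  -0.298  0.025] -125.1
 wp
   [0.0, 0.0, -0.99] -0.0 rows 3 -> [ 0.43  -0.298  0.143] -125.1
   [0.0, 0.0, -0.055] -0.0 rows 1 -> [ 0.43  -0.298  0.15 ] -125.1
 wp
   [-0.99, -0.004, -0.165] -0.041 rows 3 -> [ 0.499 -0.201  0.17 ] -110.4
   [-0.013, -0.004, -0.002] -0.001 rows 1 -> [ 0.5  -0.2   0.17] -110.0
 wp
   [-0.99, -0.115, 0.02] -0.015 rows 3 -> [ 0.554 -0.093  0.168] -104.6
   [-0.99, -0.21, 0.02] -0.016 rows 3 -> [0.608 0.015 0.165] -98.8
   [-0.098, -0.032, 0.002] -0.002 rows 1 -> [0.614 0.026 0.165] -98.1
 wp
```

drive_tool:
  increments:
    - [[0.8, 0.376, 0.05, 0.109, 0.012], [0.8, 0.376, 0.05, 0.109, 0.012], [0.8, 0.376, 0.05, 0.109, 0.012], [0.8, 0.376, 0.05, 0.109, 0.012]]

```text
time_s: 10.0
tcp_pos: [0.43, -0.299, 0.1505]
eef_rot: [-180.0, 0.0, -125.1]
contact_force: [0.1, 1.3, 0.9]
gripper_width: 0.0788
gripper_force: 0.0
```

drive_tool:
  increments:
    - [[0.8, 0, 0, 0.4, 0], [0.8, 0, 0, 0.7, 0], [0.8, 0, 0, 0.95, 0], [0.8, 0, 0, 1, 0], [0.8, 0, 0, 1, 0]]

```text
time_s: 10.62
tcp_pos: [0.4297, -0.2994, 0.0306]
eef_rot: [-180.0, -0.0, -125.2]
contact_force: [-0.1, -0.1, 0.3]
gripper_width: 0.0787
gripper_force: 0.0
```

drive_tool:
  increments:
    - [[0.8, 0, 0, 0.046, 0], [-1, 0, 0, 0.046, 0], [-1, 0, 0, 0.046, 0], [-1, 0, 0, 0.046, 0], [-1, 0, 0, 0.046, 0]]

```text
time_s: 11.25
tcp_pos: [0.4292, -0.2996, 0.0249]
eef_rot: [-180.0, 0.0, -125.2]
contact_force: [0.2, -0.8, -0.4]
gripper_width: 0.0445
gripper_force: 0.0
```

drive_tool:
  increments:
    - [[-1, 0, 0, 0, 0], [-1, 0, 0, 0, 0], [-1, 0, 0, 0, 0]]

```text
time_s: 11.62
tcp_pos: [0.4291, -0.2996, 0.0247]
eef_rot: [-180.0, -0.0, -125.2]
contact_force: [-0.4, -0.2, 0.2]
gripper_width: 0.0374
gripper_force: 15.0
```

drive_tool:
  increments:
    - [[-1, 0, 0, -0.3, 0], [-1, 0, 0, -0.7, 0], [-1, 0, 0, -1, 0], [-1, 0, 0, -1, 0]]

```text
time_s: 12.12
tcp_pos: [0.4308, -0.3001, 0.1477]
eef_rot: [-179.7, 0.1, -125.2]
contact_force: [-1.0, 0.4, -0.6]
gripper_width: 0.0374
gripper_force: 15.0
```

drive_tool:
  increments:
    - [[-1, -0.35, 0, -0.2, -0.014], [-1, -0.7, 0, -0.2, -0.028], [-1, -0.99, -0.004, -0.2, -0.041], [-1, -0.99, -0.004, -0.2, -0.041]]

```text
time_s: 12.62
tcp_pos: [0.4987, -0.2011, 0.1675]
eef_rot: [179.9, -0.0, -110.3]
contact_force: [0.6, 0.6, 0.4]
gripper_width: 0.0367
gripper_force: 15.0
```

drive_tool:
  increments:
    - [[-1, -0.35, -0.04, 0.02, -0.015], [-1, -0.7, -0.08, 0.02, -0.015], [-1, -0.99, -0.115, 0.02, -0.015], [-1, -0.99, -0.115, 0.02, -0.015]]

```text
time_s: 13.12
tcp_pos: [0.5526, -0.0951, 0.1651]
eef_rot: [179.9, -0.0, -105.0]
contact_force: [-0.5, -0.2, -0.5]
gripper_width: 0.0372
gripper_force: 15.0
```

```bash
python3 -c "
from pl import *
plan([(.6135,.0265,.16,-98.3),(.6135,.0265,.0415,-98.3)])"
```

```text
t 13.12 at [ 0.5526 -0.0951  0.1651] -105.0 w 0.0372
   [-0.99, -0.203, 0.038] -0.017 rows 3 -> [0.607 0.013 0.161] -98.9
   [-0.117, -0.037, 0.005] -0.002 rows 1 -> [0.613 0.027 0.16 ] -98.2
 wp
   [0.0, -0.0, 0.987] 0.0 rows 3 -> [0.613 0.027 0.042] -98.2
 wp
```

drive_tool:
  increments:
    - [[-1, -0.35, -0.07, 0.038, -0.017], [-1, -0.7, -0.14, 0.038, -0.017], [-1, -0.99, -0.203, 0.038, -0.017], [-1, -0.99, -0.203, 0.038, -0.017]]

```text
time_s: 13.62
tcp_pos: [0.6071, 0.0128, 0.1606]
eef_rot: [179.9, -0.0, -98.9]
contact_force: [-0.5, -2.0, -0.2]
gripper_width: 0.0375
gripper_force: 15.0
```

drive_tool:
  increments:
    - [[-1, -0.117, -0.037, 0.005, -0.002], [-1, -0.117, -0.037, 0.3, -0.002], [-1, -0.117, -0.037, 0.7, -0.002], [-1, -0.117, -0.037, 0.98, -0.002], [-1, -0.117, -0.037, 0.98, -0.002]]

```text
time_s: 14.25
tcp_pos: [0.6112, 0.0239, 0.0415]
eef_rot: [179.7, -0.1, -98.3]
contact_force: [0.5, -0.5, -0.1]
gripper_width: 0.037
gripper_force: 15.0
```

```bash
python3 -c "
from pl import *
plan([(.6135,.0265,.029,-98.3)])"
```

```text
t 14.25 at [0.6112 0.0239 0.0415] -98.3 w 0.037
   [-0.024, -0.015, 0.104] 0.0 rows 1 -> [0.613 0.027 0.029] -98.3
 wp
```

drive_tool:
  increments:
    - [[-1, -0.008, -0.005, 0, 0], [-1, -0.008, -0.005, 0.04, 0], [-1, -0.008, -0.005, 0.09, 0], [-1, -0.008, -0.005, 0.09, 0], [-1, -0.008, -0.005, 0.09, 0]]

```text
time_s: 14.88
tcp_pos: [0.6143, 0.0262, 0.0335]
eef_rot: [-180.0, 0.0, -98.2]
contact_force: [-0.9, -0.2, 0.2]
gripper_width: 0.0373
gripper_force: 15.0
```

```bash
python3 -c "
from pl import *
plan([(.6135,.0265,.0288,-98.3)])"
```

```text
t 14.88 at [0.6143 0.0262 0.0335] -98.2 w 0.0373
   [-0.002, 0.007, 0.039] 0.0 rows 1 -> [0.613 0.027 0.029] -98.2
 wp
```

drive_tool:
  increments:
    - [[-1, 0, 0.004, 0.02, 0], [-1, 0, 0.004, 0.039, 0], [-1, 0, 0.004, 0.039, 0], [-1, 0, 0.004, 0.039, 0], [-1, 0, 0.004, 0.039, 0]]

```text
time_s: 15.5
tcp_pos: [0.6137, 0.0262, 0.0288]
eef_rot: [-180.0, 0.0, -98.2]
contact_force: [-1.2, 0.6, 3.1]
gripper_width: 0.0372
gripper_force: 15.0
```

drive_tool:
  increments:
    - [[0.8, 0, 0, 0, 0], [0.8, 0, 0, 0, 0], [0.8, 0, 0, 0, 0], [0.8, 0, 0, 0, 0]]

```text
time_s: 16.0
tcp_pos: [0.6137, 0.0262, 0.0285]
eef_rot: [180.0, -0.0, -98.2]
contact_force: [0.0, -0.2, 0.5]
gripper_width: 0.0715
gripper_force: 0.0
```

drive_tool:
  increments:
    - [[0.8, 0, 0, -0.05, 0], [0.8, 0, 0, -0.3, 0], [0.8, 0, 0, -0.7, 0], [0.8, 0, 0, -1, 0], [0.8, 0, 0, -1, 0]]

```text
time_s: 16.62
tcp_pos: [0.6157, 0.0267, 0.1528]
eef_rot: [-179.6, 0.2, -98.2]
contact_force: [0.1, -0.3, -1.0]
gripper_width: 0.079
gripper_force: 0.0
```

```bash
python3 -c "
from pl import *
plan([(.475,-.06,.155,-38)])"
```

```text
t 16.62 at [0.6157 0.0267 0.1528] -98.2 w 0.079
   [0.733, 0.878, -0.015] -0.139 rows 6 -> [ 0.499 -0.045  0.155] -48.2
   [-0.042, 0.23, -0.004] -0.028 rows 2 -> [ 0.475 -0.06   0.155] -38.1
 wp
```

drive_tool:
  increments:
    - [[1, 0.5, 0.86, 0, 0], [1, 0.5, 0.86, 0, 0], [1, 0.5, 0.86, 0, 0], [1, 0.5, 0.86, 0, 0]]

```text
time_s: 17.12
tcp_pos: [0.5033, -0.0184, 0.149]
eef_rot: [-179.9, 0.0, -98.2]
contact_force: [0.6, -0.0, 0.3]
gripper_width: 0.0877
gripper_force: 0.0
```

```bash
python3 -c "
from pl import *
from plant import capture,camera_model
import cv2
from h import *
m=camera_model('wrist');im=capture('wrist');cv2.imwrite('pics/w4.png',im[...,::-1])
print(proj(m,[.474,-.087,.042]));plan([])"
```

```text
[[337.66208023 119.05116799]]
t 17.18 at [ 0.5038 -0.0181  0.1489] -98.2 w 0.0877
```

View pics/w4.png

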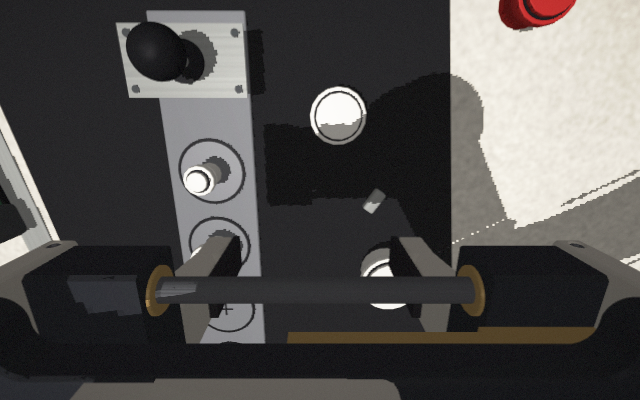

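The 48's plunger top is at (338,115.5). The 28 stands on the mark next to the joystick, with its top at (198,182). The small screw is at (374,201).

```bash
python3 -c "
from pl import *
from plant import camera_model
from h import *
m=camera_model('wrist');b=ray(m,(338,115.8),.042);print(b,ray(m,(198,182),.046),ray(m,(212,171),.008))
plan([(*b,.15,-46),(*b,.0245,-46),(*b,.15,-46),(.6248,.106,.16,-98.3)])"
```

```text
[ 0.47383708 -0.08934341] [ 0.60165661 -0.05176879] [ 0.60162628 -0.05348566]
t 17.18 at [ 0.5038 -0.0181  0.1489] -98.2 w 0.0877
   [0.596, 0.156, -0.009] -0.139 rows 6 -> [ 0.475 -0.086  0.15 ] -48.2
   [0.012, 0.025, -0.001] -0.006 rows 1 -> [ 0.474 -0.089  0.15 ] -46.0
 wp
   [0.0, -0.0, 0.99] -0.0 rows 3 -> [ 0.474 -0.089  0.031] -46.0
   [0.0, -0.0, 0.056] -0.0 rows 1 -> [ 0.474 -0.089  0.025] -46.0
 wp
   [0.0, -0.0, -0.99] -0.0 rows 3 -> [ 0.474 -0.089  0.143] -46.0
   [0.0, -0.0, -0.056] -0.0 rows 1 -> [ 0.474 -0.089  0.15 ] -46.0
 wp
   [-0.145, -0.99, -0.04] 0.071 rows 3 -> [0.547 0.006 0.155] -71.6
   [-0.589, -0.878, -0.043] 0.074 rows 3 -> [0.625 0.106 0.16 ] -98.2
 wp
```

drive_tool:
  increments:
    - [[1, 0.596, 0.156, -0.009, -0.139], [1, 0.596, 0.156, -0.009, -0.139], [1, 0.596, 0.156, -0.009, -0.139], [1, 0.596, 0.156, -0.009, -0.139], [1, 0.596, 0.156, -0.009, -0.139]]

```text
time_s: 17.8
tcp_pos: [0.4752, -0.0863, 0.1493]
eef_rot: [180.0, 0.0, -47.9]
contact_force: [0.0, 0.4, -0.1]
gripper_width: 0.0879
gripper_force: 0.0
```

drive_tool:
  increments:
    - [[1, 0.012, 0.025, -0.001, -0.006], [1, 0.012, 0.025, -0.001, -0.006], [1, 0.012, 0.025, 0.3, -0.006], [1, 0.012, 0.025, 0.5, -0.006], [1, 0.012, 0.025, 0.5, -0.006]]

```text
time_s: 18.42
tcp_pos: [0.4721, -0.0896, 0.0881]
eef_rot: [179.8, 0.1, -46.1]
contact_force: [0.2, 0.1, 1.4]
gripper_width: 0.0876
gripper_force: 0.0
```

```bash
python3 -c "
from pl import *
plan([(.4738,-.0889,.0245,-46)])"
```

```text
t 18.43 at [ 0.4721 -0.0896  0.0881] -46.1 w 0.0876
   [0.005, -0.014, 0.53] -0.0 rows 2 -> [ 0.474 -0.089  0.025] -46.1
 wp
```

drive_tool:
  increments:
    - [[1, 0.002, -0.004, 0.25, 0], [1, 0.002, -0.004, 0.45, 0], [1, 0.002, -0.004, 0.51, 0], [1, 0.002, -0.004, 0.51, 0], [-1, 0.002, -0.004, 0.51, 0]]

```text
time_s: 19.05
tcp_pos: [0.4744, -0.0893, 0.0296]
eef_rot: [-179.9, -0.1, -46.0]
contact_force: [-0.1, -1.5, 0.5]
gripper_width: 0.082
gripper_force: 0.0
```

drive_tool:
  increments:
    - [[-1, 0, 0, 0, 0], [-1, 0, 0, 0, 0], [-1, 0, 0, 0, 0], [-1, 0, 0, 0, 0], [-1, 0, 0, 0, 0]]

```text
time_s: 19.68
tcp_pos: [0.4735, -0.0895, 0.0286]
eef_rot: [-180.0, -0.0, -46.0]
contact_force: [-1.5, 0.5, 2.8]
gripper_width: 0.0473
gripper_force: 15.0
```

drive_tool:
  increments:
    - [[-1, 0, 0, -0.3, 0], [-1, 0, 0, -0.7, 0], [-1, 0, 0, -1, 0], [-1, 0, 0, -1, 0]]

```text
time_s: 20.18
tcp_pos: [0.4752, -0.0892, 0.1513]
eef_rot: [-179.7, -0.2, -46.0]
contact_force: [-0.4, -0.5, -0.6]
gripper_width: 0.0474
gripper_force: 15.0
```

```bash
python3 -c "
from pl import *
plan([(.6248,.106,.16,-98.3),(.6248,.106,.0415,-98.3)])"
```

```text
t 20.18 at [ 0.4752 -0.0892  0.1513] -46.0 w 0.0474
   [-0.149, -0.99, -0.035] 0.071 rows 3 -> [0.548 0.006 0.156] -71.6
   [-0.588, -0.868, -0.037] 0.074 rows 3 -> [0.625 0.106 0.16 ] -98.2
 wp
   [0.0, 0.0, 0.987] 0.0 rows 3 -> [0.625 0.106 0.042] -98.2
 wp
```

drive_tool:
  increments:
    - [[-1, -0.05, -0.35, -0.035, 0.025], [-1, -0.1, -0.7, -0.035, 0.05], [-1, -0.149, -0.99, -0.035, 0.071], [-1, -0.149, -0.99, -0.035, 0.071]]

```text
time_s: 20.68
tcp_pos: [0.5472, 0.0074, 0.1511]
eef_rot: [179.9, 0.0, -71.6]
contact_force: [-0.5, -0.1, -0.2]
gripper_width: 0.0472
gripper_force: 15.0
```

drive_tool:
  increments:
    - [[-1, -0.2, -0.3, -0.037, 0.025], [-1, -0.4, -0.6, -0.037, 0.05], [-1, -0.588, -0.868, -0.037, 0.074], [-1, -0.588, -0.868, -0.037, 0.074], [-1, -0.588, -0.868, -0.037, 0.074]]

```text
time_s: 21.3
tcp_pos: [0.622, 0.105, 0.156]
eef_rot: [179.9, -0.1, -98.1]
contact_force: [-0.6, -0.3, -0.2]
gripper_width: 0.0472
gripper_force: 15.0
```

drive_tool:
  increments:
    - [[-1, 0, 0, 0.3, 0], [-1, 0, 0, 0.6, 0], [-1, 0, 0, 0.9, 0], [-1, 0, 0, 0.9, 0], [-1, 0, 0, 0.9, 0]]

```text
time_s: 21.92
tcp_pos: [0.6236, 0.1053, 0.0506]
eef_rot: [-179.9, 0.0, -98.2]
contact_force: [0.4, 0.1, 0.5]
gripper_width: 0.0475
gripper_force: 15.0
```

```bash
python3 -c "
from pl import *
plan([(.6248,.106,.0328,-98.3)])"
```

```text
t 21.93 at [0.6236 0.1053 0.0506] -98.2 w 0.0475
   [-0.007, -0.009, 0.148] 0.0 rows 1 -> [0.625 0.106 0.033] -98.2
 wp
```

drive_tool:
  increments:
    - [[-1, -0.005, -0.007, 0.05, 0], [-1, -0.005, -0.007, 0.1, 0], [-1, -0.005, -0.007, 0.142, 0], [-1, -0.005, -0.007, 0.142, 0], [-1, -0.005, -0.007, 0.142, 0]]

```text
time_s: 22.55
tcp_pos: [0.6241, 0.1063, 0.0322]
eef_rot: [-180.0, 0.0, -98.2]
contact_force: [-0.4, -0.2, 0.6]
gripper_width: 0.0473
gripper_force: 15.0
```

```bash
python3 -c "
from pl import *
plan([(.6248,.106,.0328,-98.3)])"
```

```text
t 22.55 at [0.6241 0.1063 0.0322] -98.2 w 0.0473
   [0.001, -0.006, -0.005] 0.0 rows 1 -> [0.625 0.106 0.033] -98.2
 wp
```

drive_tool:
  increments:
    - [[-1, 0, 0, 0.005, 0], [-1, 0, 0, 0.005, 0], [1, 0, 0, 0.005, 0], [1, 0, 0, 0.005, 0], [1, 0, 0, 0.005, 0]]

```text
time_s: 23.18
tcp_pos: [0.6239, 0.1062, 0.0313]
eef_rot: [180.0, -0.0, -98.2]
contact_force: [0.0, -0.5, -0.8]
gripper_width: 0.0714
gripper_force: 0.0
```

drive_tool:
  increments:
    - [[1, 0, 0, 0, 0], [1, 0, 0, -0.2, 0], [1, 0, 0, -0.5, 0], [1, 0, 0, -0.9, 0], [1, 0, 0, -0.9, 0]]

```text
time_s: 23.8
tcp_pos: [0.6265, 0.1071, 0.1441]
eef_rot: [-179.6, 0.2, -98.2]
contact_force: [0.1, -0.1, -1.5]
gripper_width: 0.0876
gripper_force: 0.0
```

```bash
python3 -c "
from pl import *
plan([(.45,.13,.155,-98.3)])"
```

```text
t 23.8 at [0.6265 0.1071 0.1441] -98.2 w 0.0876
   [0.014, 0.99, -0.061] 0.0 rows 3 -> [0.509 0.122 0.151] -98.2
   [0.007, 0.493, -0.03] 0.0 rows 2 -> [0.45  0.13  0.155] -98.2
 wp
```

drive_tool:
  increments:
    - [[1, 0.014, 0.99, -0.061, 0], [1, 0.014, 0.99, -0.061, 0], [1, 0.014, 0.99, -0.061, 0], [1, 0.014, 0.99, -0.061, 0]]

```text
time_s: 24.3
tcp_pos: [0.5065, 0.1219, 0.1471]
eef_rot: [-180.0, 0.0, -98.2]
contact_force: [0.6, 0.4, -0.5]
gripper_width: 0.0875
gripper_force: 0.0
```

drive_tool:
  increments:
    - [[1, 0.007, 0.493, -0.03, 0], [1, 0.007, 0.493, -0.03, 0], [1, 0.007, 0.493, -0.03, 0], [1, 0.007, 0.493, -0.03, 0]]

```text
time_s: 24.8
tcp_pos: [0.4486, 0.1294, 0.1503]
eef_rot: [-180.0, -0.0, -98.3]
contact_force: [-0.1, 0.4, 0.1]
gripper_width: 0.0875
gripper_force: 0.0
```

```bash
python3 -c "
from pl import *
from plant import capture,camera_model
import cv2
from h import *
m=camera_model('wrist');im=capture('wrist');cv2.imwrite('pics/w5.png',im[...,::-1])
print(proj(m,[.442,.081,.042]));plan([])"
```

```text
[[313.96174461 147.12898337]]
t 24.85 at [0.4484 0.1292 0.1502] -98.3 w 0.0878
```

View pics/w5.png

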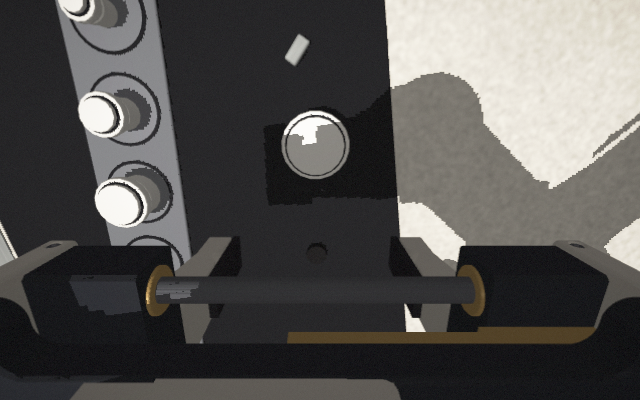

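The 60's plunger is centred at (316,145), close to the prediction of (314,147). The 28, 38 and 48 stand on their marks on the left.

```bash
python3 -c "
from pl import *
from plant import camera_model
from h import *
m=camera_model('wrist');b=ray(m,(316,145.5),.042);print(b)
plan([(*b,.15,-98.3),(*b,.0245,-98.3)])"
```

```text
[0.43986456 0.07973479]
t 24.85 at [0.4484 0.1292 0.1502] -98.3 w 0.0878
   [0.419, 0.011, 0.001] 0.0 rows 2 -> [0.44 0.08 0.15] -98.3
 wp
   [-0.0, 0.0, 0.99] 0.0 rows 3 -> [0.44  0.08  0.031] -98.3
   [-0.0, 0.0, 0.056] 0.0 rows 1 -> [0.44  0.08  0.025] -98.3
 wp
```

drive_tool:
  increments:
    - [[1, 0.415, 0.009, 0.001, 0], [1, 0.415, 0.009, 0.001, 0], [1, 0.415, 0.009, 0.001, 0], [1, 0.415, 0.009, 0.3, 0], [1, 0.415, 0.009, 0.5, 0]]

```text
time_s: 25.48
tcp_pos: [0.4397, 0.0806, 0.0894]
eef_rot: [180.0, 0.0, -98.2]
contact_force: [-0.3, 0.7, 0.6]
gripper_width: 0.0879
gripper_force: 0.0
```

drive_tool:
  increments:
    - [[1, 0, 0, 0, 0], [1, 0, 0, 0, 0]]

```text
time_s: 25.72
tcp_pos: [0.4401, 0.0807, 0.0911]
eef_rot: [-180.0, 0.0, -98.2]
contact_force: [0.2, -0.5, 0.3]
gripper_width: 0.0874
gripper_force: 0.0
```

```bash
python3 -c "
from pl import *
plan([(.4401,.08,.0245,-98.3)])"
```

```text
t 25.73 at [0.4401 0.0807 0.0911] -98.2 w 0.0874
   [0.006, -0.001, 0.555] 0.0 rows 2 -> [0.44  0.08  0.025] -98.2
 wp
```

drive_tool:
  increments:
    - [[1, 0.004, 0, 0.25, 0], [1, 0.004, 0, 0.45, 0], [1, 0.004, 0, 0.555, 0], [1, 0.004, 0, 0.555, 0], [1, 0.004, 0, 0.555, 0]]

```text
time_s: 26.35
tcp_pos: [0.4399, 0.0801, 0.0247]
eef_rot: [-179.9, 0.1, -98.2]
contact_force: [0.5, 0.1, 0.6]
gripper_width: 0.0875
gripper_force: 0.0
```

drive_tool:
  increments:
    - [[-1, 0, 0, 0, 0], [-1, 0, 0, 0, 0], [-1, 0, 0, 0, 0], [-1, 0, 0, 0, 0], [-1, 0, 0, 0, 0]]

```text
time_s: 26.98
tcp_pos: [0.4394, 0.0797, 0.0241]
eef_rot: [-180.0, 0.0, -98.2]
contact_force: [0.2, 1.0, 4.0]
gripper_width: 0.0592
gripper_force: 15.0
```

drive_tool:
  increments:
    - [[-1, 0, 0, -0.3, 0], [-1, 0, 0, -0.7, 0], [-1, 0, 0, -1, 0], [-1, 0, 0, -1, 0]]

```text
time_s: 27.48
tcp_pos: [0.4406, 0.0805, 0.1464]
eef_rot: [-179.8, 0.2, -98.2]
contact_force: [-0.6, -0.6, -1.1]
gripper_width: 0.0597
gripper_force: 15.0
```

```bash
python3 -c "
from pl import *
plan([(.6365,.1848,.16,-98.3)])"
```

```text
t 27.48 at [0.4406 0.0805 0.1464] -98.2 w 0.0597
   [-0.726, -0.99, -0.075] 0.0 rows 3 -> [0.571 0.15  0.155] -98.2
   [-0.368, -0.501, -0.039] 0.0 rows 2 -> [0.636 0.185 0.16 ] -98.2
 wp
```

drive_tool:
  increments:
    - [[-1, -0.25, -0.33, -0.075, 0], [-1, -0.5, -0.66, -0.075, 0], [-1, -0.726, -0.99, -0.075, 0], [-1, -0.726, -0.99, -0.075, 0]]

```text
time_s: 27.98
tcp_pos: [0.571, 0.1498, 0.1502]
eef_rot: [179.9, -0.1, -98.2]
contact_force: [-0.5, -1.1, -0.9]
gripper_width: 0.0595
gripper_force: 15.0
```

drive_tool:
  increments:
    - [[-1, -0.18, -0.25, -0.039, 0], [-1, -0.368, -0.501, -0.039, 0], [-1, -0.368, -0.501, -0.039, 0], [-1, -0.368, -0.501, 0.3, 0], [-1, -0.368, -0.501, 0.5, 0]]

```text
time_s: 28.6
tcp_pos: [0.6328, 0.1828, 0.0901]
eef_rot: [179.8, -0.1, -98.3]
contact_force: [0.5, -0.0, -0.5]
gripper_width: 0.0594
gripper_force: 15.0
```

drive_tool:
  increments:
    - [[-1, 0, 0, 0.2, 0], [-1, 0, 0, 0.4, 0], [-1, 0, 0, 0.4, 0], [-1, 0, 0, 0.4, 0]]

```text
time_s: 29.1
tcp_pos: [0.635, 0.1838, 0.0454]
eef_rot: [-180.0, -0.0, -98.2]
contact_force: [0.4, 0.1, -0.7]
gripper_width: 0.0592
gripper_force: 15.0
```

```bash
python3 -c "
from pl import *
plan([(.6365,.1848,.0284,-98.3)])"
```

```text
t 29.1 at [0.635  0.1838 0.0454] -98.2 w 0.0592
   [-0.01, -0.011, 0.142] 0.0 rows 1 -> [0.636 0.185 0.028] -98.2
 wp
```

drive_tool:
  increments:
    - [[-1, -0.007, -0.009, 0.05, 0], [-1, -0.007, -0.009, 0.1, 0], [-1, -0.007, -0.009, 0.138, 0], [-1, -0.007, -0.009, 0.138, 0], [-1, -0.007, -0.009, 0.138, 0]]

```text
time_s: 29.72
tcp_pos: [0.6363, 0.1846, 0.0282]
eef_rot: [180.0, -0.0, -98.2]
contact_force: [-0.2, 0.1, -0.6]
gripper_width: 0.0594
gripper_force: 15.0
```

drive_tool:
  increments:
    - [[-1, 0, 0, 0.003, 0], [-1, 0, 0, 0.003, 0]]

```text
time_s: 29.98
tcp_pos: [0.6363, 0.1846, 0.028]
eef_rot: [-180.0, -0.0, -98.2]
contact_force: [-0.5, -0.1, 0.6]
gripper_width: 0.0595
gripper_force: 15.0
```

drive_tool:
  increments:
    - [[1, 0, 0, 0, 0], [1, 0, 0, 0, 0], [1, 0, 0, 0, 0], [1, 0, 0, 0, 0]]

```text
time_s: 30.48
tcp_pos: [0.6364, 0.1846, 0.0279]
eef_rot: [-180.0, 0.0, -98.2]
contact_force: [-0.4, 0.2, -0.0]
gripper_width: 0.087
gripper_force: 0.0
```

drive_tool:
  increments:
    - [[1, 0, 0, -0.1, 0], [1, 0, 0, -0.3, 0], [1, 0, 0, -0.6, 0], [1, 0, 0, -1, 0], [1, 0, 0, -1, 0]]

```text
time_s: 31.1
tcp_pos: [0.6389, 0.1857, 0.1538]
eef_rot: [-179.6, 0.3, -98.2]
contact_force: [0.1, -1.0, 0.2]
gripper_width: 0.0875
gripper_force: 0.0
```

drive_tool:
  increments:
    - [[1, -1, 0, -0.8, 0], [1, -1, 0, -0.8, 0], [1, -1, 0, -0.8, 0], [1, -1, 0, -0.8, 0], [1, -1, 0, -0.8, 0]]

```text
time_s: 31.72
tcp_pos: [0.6529, 0.3027, 0.243]
eef_rot: [179.9, -0.0, -98.2]
contact_force: [-0.2, -0.5, -0.5]
gripper_width: 0.0877
gripper_force: 0.0
```

```bash
python3 - <<'E'
from plant import capture,camera_model,r
from h import *
ms=[camera_model(n) for n in('wrist','scene','side')]
for n,m in zip(('wrist','scene','side'),ms):
    im=capture(n)[...,::-1].copy()
    cv2.imwrite(f'pics/{n}_end.png',im)
    print(n)
    for i,D in enumerate(SP):
        x,y=.6017+.0116*i,-.053+.0793*i
        cv2.polylines(im,[np.round(hull(m,x,y,.008,D)).astype(int)],True,(0,0,255))
        uv=cen(hull(m,x,y,.008,D))[0]; print(D,uv.round(1))
    k=dict(wrist=(0,400,0,640),scene=(190,280,300,470),side=(140,240,180,330))[n]
    c=im[k[0]:k[1],k[2]:k[3]]; f=1 if n=='wrist' else 640/c.shape[1]
    cv2.imwrite(f'pics/{n}_endc.png',cv2.resize(c,None,fx=f,fy=f,interpolation=cv2.INTER_CUBIC))
print(r.get_state()['time_s'],r.get_state()['tcp_pos'])
E
```

```text
wrist
28 [ 313.7 -224.9]
38 [ 313.7 -110.8]
48 [313.7 -13.9]
60 [313.7  70.4]
scene
28 [330.5 247. ]
38 [366.2 235.8]
48 [399.7 225.4]
60 [431.  215.5]
side
28 [301.4 164.2]
38 [271.9 177.6]
48 [240.1 192.5]
60 [205.7 208.4]
31.875 [0.65321765 0.30214665 0.24310566]
```

View pics/wrist_endc.png

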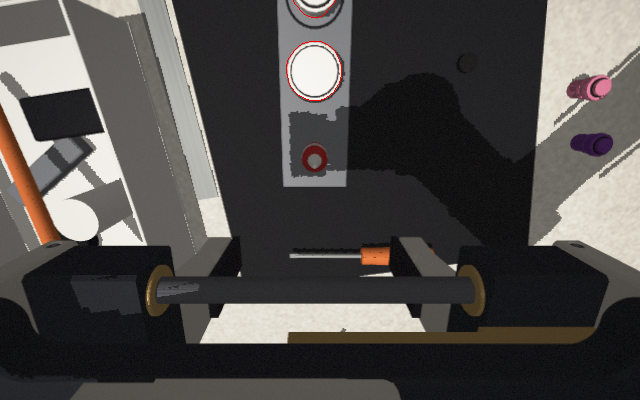

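View pics/scene_endc.png

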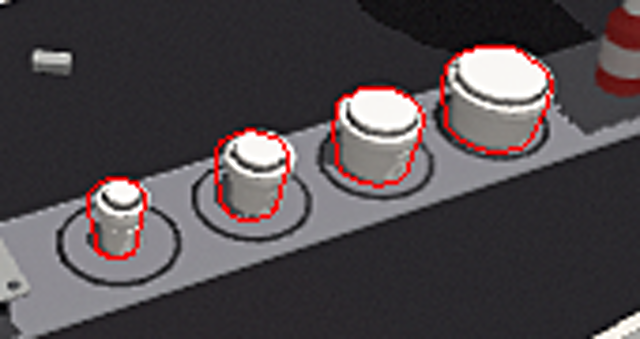

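View pics/side_endc.png

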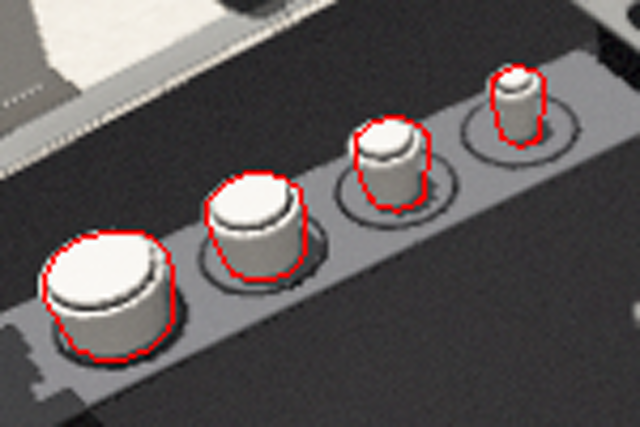

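All four buttons stand upright within their rings, in order 28, 38, 48, 60 from the joystick. They match the predicted outlines within about 2 mm, and the arm is clear, so I hand it in.

```bash
python3 -c "
from plant import job;print(job.close_job())"
```

```text
the job is handed in; nothing more can be done
None
```

The four white buttons stand face up and released on the ring marks in order 28, 38, 48, 60 mm from the joystick, all within about 2 mm of centre in the final pictures; the job was handed in at about 32 s, and the hand-in returned no verdict.

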